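# Release the cheese press and swing the mould out

## Task

The cheese in the bench press has been pressed long enough: please let it out. Flick the red-tipped pawl lever over to the left so that the pawl lies back off the ratchet wheel and stays off, then ease the crank handle back over the top, gently and without spinning it, until the ram is right up. Then push the wooden paddle board by the black knob at its end towards yourself so that it swings round its pillar and carries the mould, still standing in its place on the board, right out from under the ram, and leave the press like that without disturbing the things round it.

Things in the scene. Friction and masses are not known exactly. Their poses are not given: they have to be found in the camera images.
- press: Fixed frame of a steel and aluminium bench press, 200 wide, 120 deep, 250 mm high. Origin: on the worktop below the ram's axis; z up, -x its front (ratchet wheel, crank) facing the robot, +y to the left. Round pillar at y 105 mm. Gear housing x -18 to 18, y -35 to 134, z 152 to 208 mm; front plate x -23 to -18 mm, up to z 251 mm at the pawl. Ratchet shaft along x at y 24, z 185 mm.
- pawl (a joint): Brass pawl at the upper left of the wheel; axis along press x at y 69, z 235 mm of the press. 0 rad: engaged, blocks the drum from turning back; its thumb lever stands up, leaning 15 degrees right (press -y). Grows as the lever is flicked left (+y), stop at 1.0. An over-centre spring throws it to the nearer end: 3 N at the tip starts it; past 0.5 it goes to 1.0 and stays off.
- lever_tip (a point): Centre of the round tip of the pawl's thumb lever, 50 mm from the pawl's axis, 32 mm before the ram's axis. Its red cap is 11 mm thick along press y, 15 mm wide along press x (6 mm to the front of this point, 9 mm behind it), ends 6 mm above this point and covers the last 23 mm of the lever. Free space above and on both sides. The point turns with the pawl.
- drum (a joint): Ratchet wheel (84 mm, 12 teeth) with shaft and crank, arm 80 mm; axis along press x at y 24, z 185 mm. 0 rad: ram down, crank pointing right (press -y), 35 degrees above level. Grows as the crank goes up, over the top and to the left; stop at 1.90 (36 degrees above level, left). Starts at 0 to 0.12; the engaged pawl blocks it at about 0.17. Stiff: 5 N at the grip; stays where left.
- grip_mid (a point): Middle of the crank's black grip, on its axis: a free-turning round sleeve, 22 mm thick, 80 mm long along press x (40 mm to each side of this point), standing out to the front. Crank arm and wheel lie behind it (+x); nothing before or above it. The point turns with the drum.
- ram (a joint): Height of the steel ram over its lowest place: 24 mm for each rad of the drum, 0.0456 m when right up. It is moved by the drum only.
- foot (a point): Centre of the underside of the ram's round foot, 65 mm across. Ram down: 15 mm deep inside the mould's rim with 4 mm to spare all round, so that the board can move only about 0.1 rad; ram right up: 30 mm above the rim.
- board (a joint): Turn of the wooden paddle board about the pillar (vertical axis at x 0, y 105 mm of the press). 0 rad: under the ram, pointing along press -y, to the right; grows as its knob end comes to the front (press -x), stop at 0.95. The mould is clear of the foot from about 0.76 rad. Light (about 0.5 N at the knob); stays where it is left.
- knob (a point): On the axis of the black pull knob at the board's free end, 200 mm from the pillar axis, 24 mm above the board's top. The knob is 24 mm across, stands 34 mm above the board (top 68 mm above the worktop). The board is 18 mm thick, top 34 and underside 16 mm above the worktop, 92 mm wide, 36 mm at the knob, and ends 221 mm from the pillar axis. The point turns with the board: -y points away from the pillar.
- seat (a point): The mould's place on the board, on its top face, 105 mm from the pillar axis, between four steel pegs 9 mm high.
- mould: White perforated cheese mould, a round cup 80 mm across (rim 84 mm) and 64 mm high, with a wooden pressing disc 17 mm below the rim, standing loose on the board between four pegs. About 0.5 kg. Origin: centre of its underside; z is up.
- spoon: Steel teaspoon 130 mm long, a bystander on the worktop. Origin: centre of its underside.
- lemon: Lemon on the chopping board on the right, 71 mm long, a bystander.
- tomato: Tomato on the chopping board on the right, 69 mm across, a bystander.
Things that resemble listed ones, but are neither listed nor needed, are in the scene too. What is shaped like the mould but turquoise is not meant.

How it is judged:
By the outcome, as a careful person would: the job done as asked, in the order asked, and still so for the second after the job is handed in, with the robot touching nothing.
It also fails if it takes over 61 s, if anything falls off the work surface, if the arm or the gripper's body presses on something with over 40 N, if the wrist force passes 120 N, or if a joint passes its speed limit or range.

## Robot

A 6-joint arm with a two-finger parallel gripper is mounted at the origin on a cart in front of the work surface, level with it; the furniture and walls round the work are solid. World frame = base frame: x ahead of the robot, y to its left, z up, the work surface at z = 0. Lengths are in m, angles in rad, forces in N, time in s.
With the tool pointing down it reaches from about 0.325 to 0.9 m from the base axis. Payload 3.5 kg.
Tool frame: the origin (TCP) lies at the very end of the fingers, on their centre line; the grasp point (between the pads) lies ctrl.tcp_to_grasp behind it (ctrl.tcp_to_grasp is the distance from the TCP to the grasp point, in m); z points along the fingers, y is the line along which they close (so a half turn about z gives the same grasp; the last joint's range is limited). The gripper opens to 85 mm and grips with 20 to 120 N. Pads are 22 mm wide; open, the fingers measure 114 mm over their backs; the gripper's body (76 mm by 85 mm) begins 54 mm behind the grasp point. The pads swing forward as they close: fully open they stand 13 mm farther back than shut.
Start: joints at [1.216, 0.276, -0.026, 1.268, 0, 1.467], TCP at [0.156, 0.605, 0.231] pointing down, gripper open.
Joint ranges: [-3.12, 3.12], [-0.85, 1.88], [-1.08, 1.24], [-1.95, 2.15], [-1.57, 1.53], [-3.14, 3.14]. Speed limits (rad/s): [2.57, 2.57, 3.14, 3.14, 3.14, 3.14].

## Interface

Orientations are given as [roll, pitch, yaw] about the fixed x, y, z axes, in that order (R = Rz(yaw) Ry(pitch) Rx(roll)).
In Python, from rig import ctrl gives the robot as it stands. Calls block until the motion is done:
- ctrl.movep(position, orientation): joint-space move of the TCP to a pose.
- ctrl.move_straight(position, rot=None, velocity=0.15, guard=None): straight line of the TCP; rot=None keeps the orientation; velocity is the mean speed in m/s. With guard (N) it stops when the force on the tool has changed by that much, and returns True; else False.
- ctrl.move_j(angles): joint-space move.
- ctrl.command_gripper(opening, newtons=None): finger opening in m; newtons is the grip in N (None keeps the last); returns when the fingers have stopped.
- ctrl.wait(seconds).
- ctrl.ik(position, orientation): joint angles nearest the present ones, or None.
- ctrl.capture(name): name is "scene" or "side" or "wrist"; returns the picture (400x640x3 uint8, red, green, blue); there is no depth.
- ctrl.calibration(name): a dict with "fx", "fy", "cx", "cy" (pixels), "position" and "attitude" of the camera in the world; the wrist camera has in their place "mount" (4x4, takes a point from camera to tool coordinates, whose origin is the TCP and whose axes are the flange's). Camera axes: x right, y up, looking along -z (the intrinsics and any distortion apply to the point x, -y, -z); pixel columns grow to the right and rows downward; lengths in m; the calibration is good to about 2 mm. The wrist camera is an equidistant fisheye: a pixel r from the principal point sees the ray r / f radians off the axis. A picture is of the moment at which its call begins: read the wrist's pose just before it. calibration takes no time and is no camera call.
A pose or a line that the arm cannot do raises ctrl.PlanningError and nothing moves.
- ctrl.hand_in(): hands the job in; it is judged then, once.
Trained networks look in the newest picture that a camera, given by its name, has taken for a name from the list of things; names that differ only in an ending like _2 or _b are one class to them, and where a whole thing is asked for, a point or a joint stands for the part that bears it (a point fixed in the world has none). Each returns a list of dicts, best first, with "score" (0 to 1); they miss things now and then, are a little off and sometimes report something else, mostly with a low value. They report only what shows in the picture. A call takes as long as a camera call. They do not tell look-alikes from the thing itself.
- ctrl.find_in(name, camera): "box" ([left, top, width, height] as shares, 0 to 1, of the picture: columns of its width, rows of its height, round what is visible of it).
- ctrl.place_of(name, camera): "location" ([column, row] as shares, 0 to 1, of the picture: columns of its width, rows of its height: a listed point, or the origin of a listed thing).
Readings, each from a call of its own:
- ctrl.get_time(): time.
- ctrl.get_joint_pos(): joint angles.
- ctrl.get_joint_vel(): joint speeds.
- ctrl.get_tau(): joint torques, N m.
- ctrl.get_ee_pos(): TCP position.
- ctrl.get_orientation(): TCP orientation.
- ctrl.get_contact_force(): force on the tool from outside, world axes, zero at the start.
- ctrl.get_moment(): the same for the moment, N m.
- ctrl.get_opening(): finger opening in m.
- ctrl.get_grasp_force(): force on a finger pad.
Only numpy, scipy, OpenCV 4.12 (cv2) and the standard library are available. Lean on these libraries where they do the work, as an engineer would, in place of code of your own. Each camera call takes 0.05 s, during which the arm holds its last target. There are 200 camera calls.

## Working session

There is one attempt and no reset: what is moved stays moved. The work goes in short steps, each a Python script; the robot and the scene stay as the last script left them, time stands still between calls to the robot, and variables do not carry over. Pictures are saved under pics/ and viewed, at most 10 in all, crops included, and the job is handed in when it is done.

```bash
mkdir -p pics; ls
python3 - <<'E'
from rig import ctrl
import cv2,numpy as np
ims=[]
for c in ["scene","side"]:
    im=ctrl.capture(c); cv2.imwrite(f"pics/{c}0.png",im[:,:,::-1]); 
    print(c,ctrl.calibration(c))
    for n in ["lever_tip","grip_mid","knob","foot","seat","mould","press","spoon"]:
        r=ctrl.place_of(n,c)
        print(n,[(round(d["score"],2),round(d["location"][0]*640,1),round(d["location"][1]*400,1)) for d in r[:3]])
print(ctrl.get_time(),ctrl.tcp_to_grasp,ctrl.get_orientation())
E
```

```text
pics
scene {'fx': 434.28327304786313, 'fy': 434.28327304786313, 'cx': 317.7002705421545, 'cy': 199.11241791460301, 'position': array([-0.46412745, -0.49362781,  0.8536943 ]), 'attitude': array([ 1.0053231 , -0.00900229, -1.09837364])}
lever_tip [(0.68, 251.9, 148.0)]
grip_mid [(0.81, 268.4, 175.8)]
knob []
foot [(0.55, 278.5, 203.6)]
seat [(0.79, 277.2, 213.8)]
mould [(0.7, 376.6, 312.9)]
press [(0.56, 274.6, 223.9)]
spoon [(0.55, 312.8, 265.0)]
side {'fx': 515.7959204509897, 'fy': 515.7959204509897, 'cx': 316.39006875774106, 'cy': 200.6952571735073, 'position': array([-0.61217065, -0.68790027,  0.94463889]), 'attitude': array([ 1.03045979,  0.01323327, -1.01466775])}
lever_tip [(0.51, 259.0, 149.0)]
grip_mid [(0.96, 276.2, 177.0), (0.21, 282.1, 216.5)]
knob [(0.8, 314.7, 218.6)]
foot [(0.56, 283.9, 201.4)]
seat [(0.7, 281.5, 218.0)]
mould [(0.87, 375.9, 310.4), (0.73, 282.4, 218.0)]
press [(0.86, 282.2, 224.1), (0.66, 387.3, 245.7)]
spoon [(0.56, 317.5, 263.1)]
0.9 0.0187 [3.14154377e+00 2.38968868e-05 2.88975641e+00]
```

View images.

View pics/scene0.png

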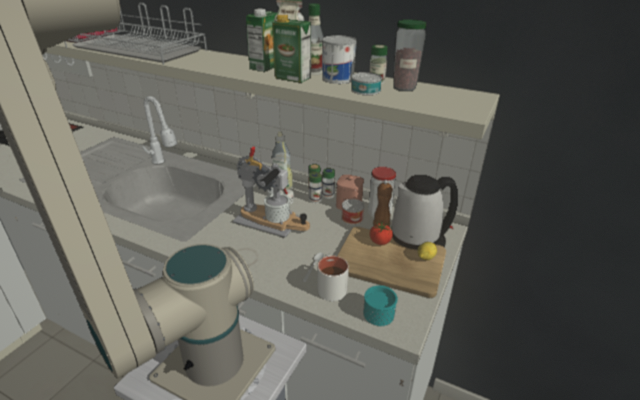

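Run:
```python
import cv2
a=cv2.imread("pics/side0.png")[110:290,210:410]
cv2.imwrite("pics/sidecrop.png",cv2.resize(a,(640,576),interpolation=cv2.INTER_CUBIC))
```

```text
(no output)
```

View pics/sidecrop.png

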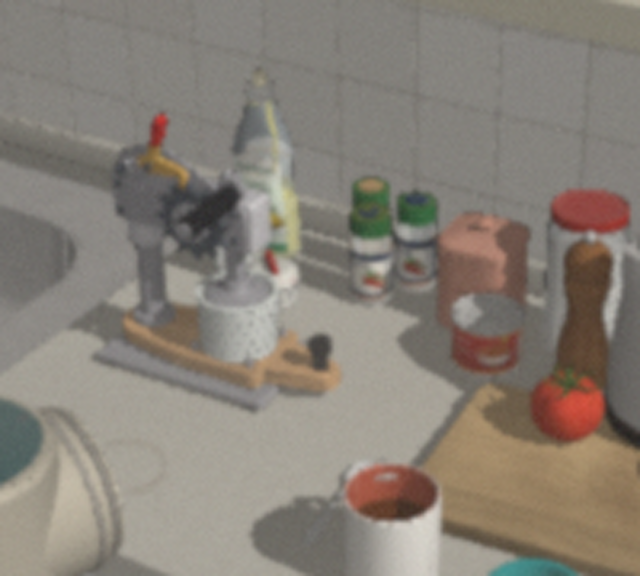

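```bash
cat > h.py <<'E'
import numpy as np, cv2
from scipy.spatial.transform import Rotation as Rn
from scipy.optimize import least_squares
rot=lambda a:Rn.from_euler('xyz',a).as_matrix()
def project(cal,P,fish=False):
    P=np.atleast_2d(P); c=(P-cal["position"])@rot(cal["attitude"])
    v=np.c_[c[:,0],-c[:,1],-c[:,2]]
    return np.c_[cal["fx"]*v[:,0]/v[:,2]+cal["cx"],cal["fy"]*v[:,1]/v[:,2]+cal["cy"]]
def wproject(cal,ee,ori,P):
    T=np.eye(4);T[:3,:3]=rot(ori);T[:3,3]=ee; T=np.linalg.inv(T@np.array(cal["mount"]))
    c=np.atleast_2d(P)@T[:3,:3].T+T[:3,3]; v=np.c_[c[:,0],-c[:,1],-c[:,2]]
    r=np.hypot(v[:,0],v[:,1]); th=np.arctan2(r,v[:,2])
    return np.c_[cal["fx"]*th*v[:,0]/r+cal["cx"],cal["fy"]*th*v[:,1]/r+cal["cy"]]
def pts(q=0.06,b=0.,gx=-.09,p=0.,):
    a=np.radians(35)+q; l=np.radians(15)-p
    return dict(lever_tip=[-.032,.069-.05*np.sin(l),.235+.05*np.cos(l)],
      grip_mid=[gx,.024-.08*np.cos(a),.185+.08*np.sin(a)],
      knob=[-.2*np.sin(b),.105-.2*np.cos(b),.058],
      foot=[0,0,.083+.024*q], seat=[-.105*np.sin(b),.105-.105*np.cos(b),.034],press=[0,0,0])
def world(pose,P):
    x,y,w=pose[:3]; c,s=np.cos(w),np.sin(w); P=np.atleast_2d(P)
    return np.c_[x+c*P[:,0]-s*P[:,1],y+s*P[:,0]+c*P[:,1],P[:,2]]
E
python3 - <<'E'
from h import *
from rig import ctrl
C={c:ctrl.calibration(c) for c in("scene","side")}
obs=[("scene","lever_tip",251.9,148),("scene","grip_mid",268.4,175.8),("scene","foot",278.5,203.6),("scene","seat",277.2,213.8),("scene","press",274.6,223.9),("scene","knob",303.5,217.5),
("side","lever_tip",259,149),("side","grip_mid",276.2,177),("side","knob",312,219),("side","foot",283.9,201.4),("side","seat",281.5,218),("side","press",282.2,224.1)]
def res(v):
    d=pts(.06,v[3],v[4]); 
    return np.r_[np.concatenate([project(C[c],world(v,d[n]))[0]-[a,b] for c,n,a,b in obs]),(v[3])/.04,(v[4]+.09)/.01]
r=least_squares(res,[.6,.2,0,0,-.09],loss="soft_l1",x_scale=[.1,.1,.1,.1,.01])
print(r.x, r.cost); print(np.round(r.fun[:-2].reshape(-1,2),1))
print(ctrl.calibration("wrist"))
E
```

```text
[ 0.53277652  0.16064664  0.02859851 -0.00814532 -0.08938485] 18.226923749562697
[[-0.4  0.2]
 [ 1.3  2. ]
 [-2.6 -0.4]
 [-0.5  2. ]
 [ 2.4  0.4]
 [-1.3 -0.5]
 [ 0.5 -1.8]
 [-0.5 -0.6]
 [-2.4 -1.3]
 [-0.1  1.9]
 [ 3.2 -1.7]
 [ 2.8  1. ]]
{'fx': 309.70691628693146, 'fy': 309.70691628693146, 'cx': 322.5871036735164, 'cy': 196.61853545360344, 'mount': array([[-1.70911987e-03,  9.58107889e-01,  2.86402432e-01,
         7.43072619e-02],
       [ 9.99998489e-01,  1.54698107e-03,  7.92390346e-04,
         7.51242643e-04],
       [ 3.16136300e-04,  2.86403353e-01, -9.58109085e-01,
        -1.42465164e-01],
       [ 0.00000000e+00,  0.00000000e+00,  0.00000000e+00,
         1.00000000e+00]])}
```

Scene: the press stands at scene pixel (275,205), with the red lever tip at (252,150), the black grip at (268,176), the knob at (304,217) and the white mould on its board at (277,213). The white mug (333,278) and the turquoise cup (380,305) are look-alikes: only the perforated white cup under the ram (side crop 238,315) fits the description of the mould. Next I take a wrist view.

Run:
```python
from h import *
from rig import ctrl
print(ctrl.get_time())
ctrl.movep([.156,.605,.40],[np.pi,0,2.89])
ctrl.movep([.40,.13,.45],[np.pi,0,np.pi])
ee,o=ctrl.get_ee_pos(),ctrl.get_orientation(); im=ctrl.capture("wrist"); cal=ctrl.calibration("wrist")
print(ctrl.get_time(),ee,o)
pose=[.5328,.1606,.0286]; d=pts(gx=-.0894)
for n in d:
    r=ctrl.place_of(n,"wrist")
    print(n,wproject(cal,ee,o,world(pose,d[n]))[0].round(1),[(round(x["score"],2),round(x["location"][0]*640,1),round(x["location"][1]*400,1)) for x in r[:3]])
np.savez("w1.npz",ee=ee,o=o)
cv2.imwrite("pics/w1full.png",im[:,:,::-1]); 
cv2.imwrite("pics/w1.png",cv2.resize(im[:,:,::-1],(800,500),interpolation=cv2.INTER_CUBIC))
```

```text
0.9
3.6 [0.40000259 0.13046869 0.44968314] [ 3.14147715e+00 -5.72245344e-04 -3.14080017e+00]
lever_tip [395.7 263.8] [(0.86, 395.6, 261.9)]
grip_mid [312.8 206. ] [(0.89, 310.7, 205.7)]
knob [287.3 222.5] [(0.88, 288.9, 223.0)]
foot [339.2 226.6] [(0.8, 340.4, 225.1)]
seat [337.9 216.7] []
press [337.1 210.9] [(0.75, 334.2, 211.4)]
```

View pics/w1.png

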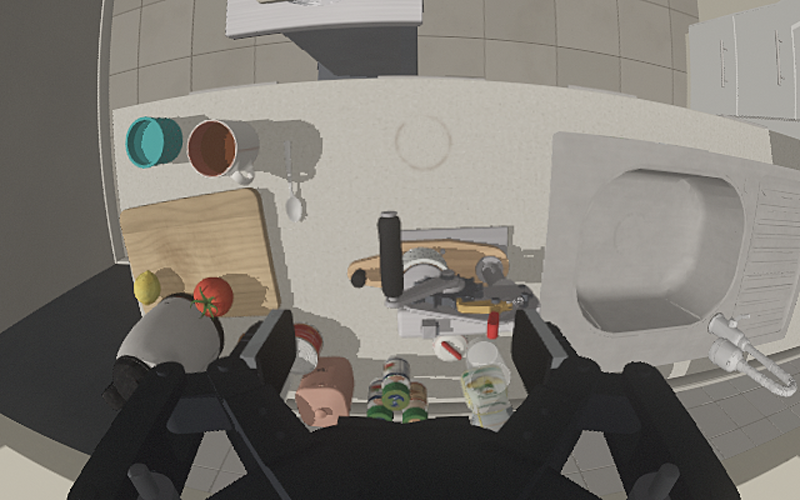

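The wrist view shows the press from above: lever cap at (395,262) full px, crank grip at (311,206), knob at (289,223). A second red stick lies behind it at (361,280), so I enlarge that area and refine the pose with these pixels.

Run:
```python
from h import *
from rig import ctrl
a=cv2.imread("pics/w1full.png")[150:350,260:460]
cv2.imwrite("pics/w1crop.png",cv2.resize(a,(600,600),interpolation=cv2.INTER_CUBIC))
C={c:ctrl.calibration(c) for c in("scene","side","wrist")}; W=np.load("w1.npz")
obs=[("scene","lever_tip",251.9,148),("scene","grip_mid",268.4,175.8),("scene","foot",278.5,203.6),("scene","seat",277.2,213.8),("scene","press",274.6,223.9),
("side","lever_tip",259,149),("side","grip_mid",276.2,177),("side","knob",314,219),("side","foot",283.9,201.4),("side","seat",281.5,218),("side","press",282.2,224.1)]
w=[("lever_tip",395.6,261.9),("grip_mid",310.7,205.7),("knob",288.9,223),("foot",340.4,225.1)]
P=lambda v,q:wproject(C["wrist"],W["ee"],W["o"],world(v,q))[0]
def res(v):
    d=pts(v[5],v[3],v[4])
    return np.r_[np.concatenate([(project(C[c],world(v,d[n]))[0]-[a,b])/2 for c,n,a,b in obs]),np.concatenate([P(v,d[n])-[a,b] for n,a,b in w]),v[3]/.04,(v[4]+.09)/.01,(v[5]-.06)/.035]
r=least_squares(res,[.53,.16,0,0,-.09,.06],loss="soft_l1")
print(r.x.round(4)); print(r.fun[-11:].round(2)); np.save("pose.npy",r.x)
d=pts(r.x[5],r.x[3],r.x[4]); print({n:world(r.x,d[n])[0].round(4) for n in d})
# rays of wrist pixels at z=.1
T=np.eye(4);T[:3,:3]=rot(W["o"]);T[:3,3]=W["ee"];T=T@C["wrist"]["mount"]
for n,u,vv in[("jar",312,296),("bottle",388,284),("cup",245,272)]:
    f=C["wrist"]["fx"];x=np.array([u-C["wrist"]["cx"],vv-C["wrist"]["cy"]]);rr=np.hypot(*x);th=rr/f
    ray=T[:3,:3]@np.array([np.sin(th)*x[0]/rr,-np.sin(th)*x[1]/rr,-np.cos(th)])
    for z in(0,.1): print(n,z,(T[:3,3]+ray*(z-T[2,3])/ray[2]).round(3))
```

```text
[ 0.5319  0.162   0.0694  0.0086 -0.0907  0.0601]
[ 0.38 -0.44  0.28 -0.03 -0.74  0.17 -0.36  1.03  0.22 -0.07  0.  ]
{'lever_tip': array([0.4961, 0.2157, 0.2833]), 'grip_mid': array([0.4441, 0.1172, 0.2347]), 'knob': array([0.5368, 0.0672, 0.058 ]), 'foot': array([0.5319, 0.162 , 0.0844]), 'seat': array([0.531, 0.162, 0.034]), 'press': array([0.5319, 0.162 , 0.    ])}
jar 0 [0.741 0.107 0.   ]
jar 0.1 [0.671 0.111 0.1  ]
bottle 0 [0.711 0.28  0.   ]
bottle 0.1 [0.646 0.255 0.1  ]
cup 0 [ 0.68  -0.044  0.   ]
cup 0.1 [ 0.62  -0.014  0.1  ]
```

View pics/w1crop.png

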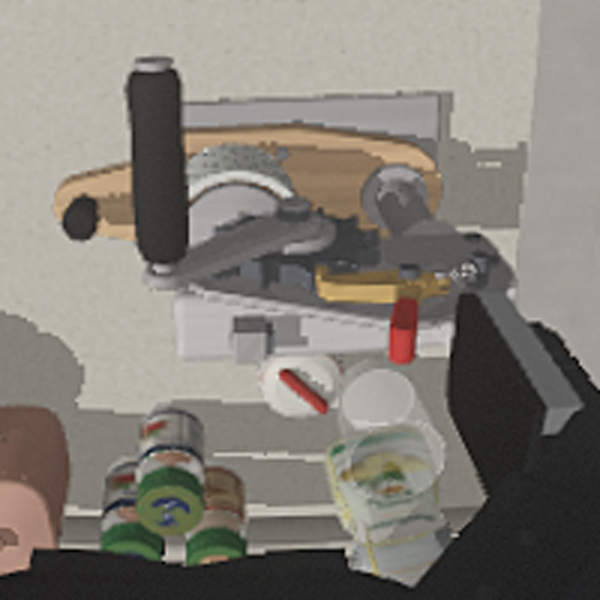

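The crop confirms the red cap on the brass pawl's lever at crop (403,330); the other red stick, at (303,390), lies loose on a white lid behind the press and isn't the lever. The press front edge gives a yaw of about 0.045. Now I flick the pawl.

Run:
```python
from h import *
from rig import ctrl
pose=np.array([.5323,.1614,.05]); np.save("p3.npy",pose)
d=pts(.06,.0086,-.09); print({n:world(pose,d[n])[0].round(4) for n in d})
W=lambda *p:world(pose,p)[0]
o=[np.pi,0,np.pi+pose[2]]
ctrl.command_gripper(0.0,30)
ctrl.movep(W(-.031,.018,.33),o)
ctrl.move_straight(W(-.031,.018,.271),velocity=.15)
g=ctrl.move_straight(W(-.031,.074,.271),velocity=.07,guard=25)
print(g,ctrl.get_ee_pos(),W(-.031,.074,.271),ctrl.get_contact_force())
ctrl.move_straight(W(-.031,.060,.271),velocity=.15)
ctrl.move_straight(W(-.031,.060,.34),velocity=.2)
ctrl.movep(W(-.13,-.03,.44),o)
ee,oo=ctrl.get_ee_pos(),ctrl.get_orientation(); im=ctrl.capture("wrist"); cal=ctrl.calibration("wrist")
for n,p in(("off",1.),("on",0)): print(n,wproject(cal,ee,oo,W(*pts(p=p)["lever_tip"]))[0])
print([wproject(cal,ee,oo,W(*pts(q)["grip_mid"]))[0].round(1) for q in (0,.06,.12)])
for n in("lever_tip","grip_mid","knob"): print(n,[(round(x["score"],2),round(x["location"][0]*640,1),round(x["location"][1]*400,1)) for x in ctrl.place_of(n,"wrist")[:2]])
cv2.imwrite("pics/w2.png",cv2.resize(im[100:350,200:500,::-1],(720,600),interpolation=cv2.INTER_CUBIC))
print(ctrl.get_time())
```

```text
{'lever_tip': array([0.4975, 0.2158, 0.2833]), 'grip_mid': array([0.4443, 0.1183, 0.2347]), 'knob': array([0.5353, 0.0664, 0.058 ]), 'foot': array([0.5323, 0.1614, 0.0844]), 'seat': array([0.5314, 0.1614, 0.034 ]), 'press': array([0.5323, 0.1614, 0.    ])}
False [0.49750064 0.23372672 0.27080162] [0.49764028 0.23375817 0.271     ] [-0.76603457 -0.13796542 -0.0530744 ]
off [433.93304871 260.94885736]
on [398.48693517 267.42575274]
[array([312. , 204.2]), array([314.3, 205.3]), array([316.9, 206.2])]
lever_tip [(0.85, 434.1, 261.4)]
grip_mid [(0.6, 315.1, 204.6), (0.46, 284.7, 222.6)]
knob [(0.72, 283.3, 224.2), (0.57, 433.0, 263.5)]
8.5
```

View pics/w2.png

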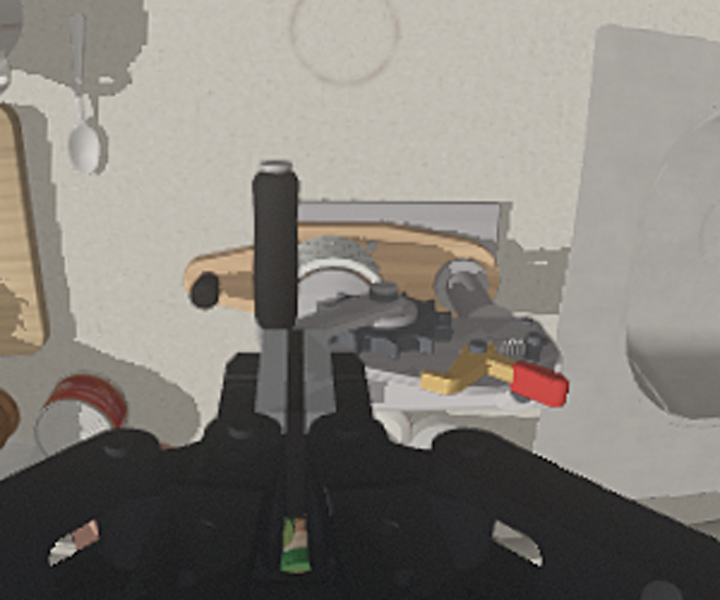

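The pawl's lever now lies to the left at (434,261) as predicted for 1.0 rad, and the tooth is off the wheel. Next I cage the crank grip loosely and guide it over the arc.

Run:
```python
from h import *
from rig import ctrl
pose=np.load("p3.npy"); W=lambda *p:world(pose,p)[0]
o=[np.pi,0,np.pi+pose[2]]
def G(q,lead=0,dz=-.024):
    g=pts(q)["grip_mid"]; return W(-.098,g[1]+lead,g[2]+dz)
ctrl.command_gripper(.038,20)
ctrl.movep(G(.06,0,.05),o)
print("down",ctrl.move_straight(G(.06),velocity=.1,guard=10))
for q in np.r_[np.arange(.2,1.85,.15),1.9]:
    if ctrl.move_straight(G(q,.007),velocity=.06,guard=30): print("stop",q,ctrl.get_contact_force()); break
print(ctrl.get_contact_force().round(1))
e=G(1.9,.007)+(W(0,1,0)-W(0,0,0))*.007+[0,0,-.006]
print("end",ctrl.move_straight(e,velocity=.03,guard=12),(ctrl.get_ee_pos()-G(1.9,.007)).round(4),ctrl.get_contact_force().round(1),ctrl.get_time())
```

```text
down False
[ 3.8 -6.3 -0.5]
end True [ 0.0007 -0.0019 -0.0038] [ 2.2 -3.1  0.8] 15.3083
```

Run:
```python
from h import *
from rig import ctrl
pose=np.load("p3.npy"); W=lambda *p:world(pose,p)[0]
o=[np.pi,0,np.pi+pose[2]]
y=(W(0,1,0)-W(0,0,0))
p=ctrl.get_ee_pos(); ctrl.move_straight(p-y*.005,velocity=.05)
p=ctrl.get_ee_pos(); p[2]=.34; ctrl.move_straight(p,velocity=.15)
ctrl.movep(W(-.13,-.03,.44),o)
ee,oo=ctrl.get_ee_pos(),ctrl.get_orientation(); im=ctrl.capture("wrist"); cal=ctrl.calibration("wrist")
print([wproject(cal,ee,oo,W(*pts(q)["grip_mid"]))[0].round(1) for q in (1.7,1.8,1.9)])
for n in("lever_tip","grip_mid","knob"): print(n,[(round(x["score"],2),round(x["location"][0]*640,1),round(x["location"][1]*400,1)) for x in ctrl.place_of(n,"wrist")[:2]])
cv2.imwrite("pics/w3.png",cv2.resize(im[100:350,200:500,::-1],(720,600),interpolation=cv2.INTER_CUBIC))
print(ctrl.get_time())
```

```text
[array([412.9, 207.4]), array([416. , 205.8]), array([418.5, 204.2])]
lever_tip [(0.65, 432.9, 258.4)]
grip_mid [(0.79, 414.7, 205.8)]
knob [(0.88, 286.7, 221.7)]
17.4917
```

View pics/w3.png

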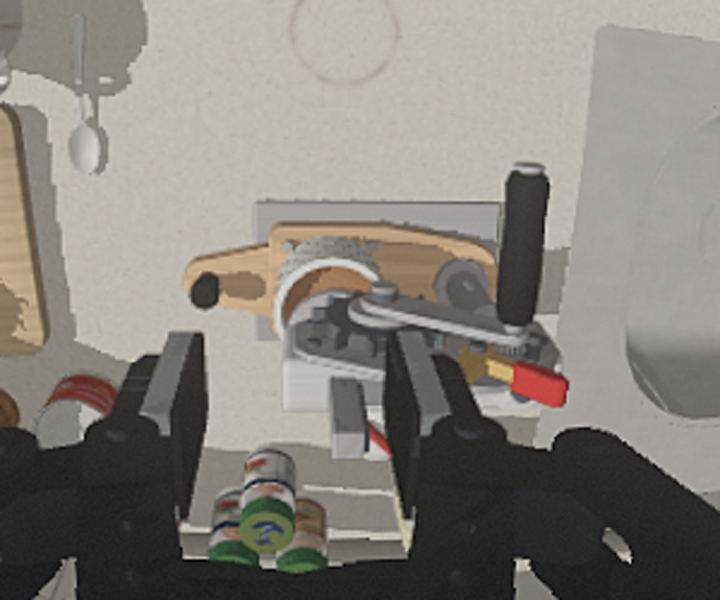

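Run:
```python
from h import *
from rig import ctrl
pose=np.load("p3.npy"); W=lambda *p:world(pose,p)[0]
o=[np.pi,0,np.pi+pose[2]]
def G(q,lead=0,dz=-.022):
    g=pts(q)["grip_mid"]; return W(-.098,g[1]+lead,g[2]+dz)
ctrl.command_gripper(0,20)
ctrl.movep(G(1.7,-.040,.07),o)
print("down",ctrl.move_straight(G(1.7,-.040),velocity=.12,guard=10))
ctrl.move_straight(G(1.7,-.030),velocity=.05,guard=25)
for q,l in((1.8,-.0255),(1.9,-.0255),(1.98,-.0215)):
    s=ctrl.move_straight(G(q,l),velocity=.04,guard=28)
    print(q,s,((ctrl.get_ee_pos()-G(1.9,-.0255))).round(4),ctrl.get_contact_force().round(1))
    if s: break
p=ctrl.get_ee_pos()-(W(0,1,0)-W(0,0,0))*.012; ctrl.move_straight(p,velocity=.1)
p[2]=.33; ctrl.move_straight(p,velocity=.2)
ctrl.movep(W(-.13,-.03,.44),o)
ee,oo=ctrl.get_ee_pos(),ctrl.get_orientation(); im=ctrl.capture("wrist"); cal=ctrl.calibration("wrist")
print([wproject(cal,ee,oo,W(*pts(q)["grip_mid"]))[0].round(1) for q in (1.7,1.8,1.9)])
for n in("grip_mid","foot"): print(n,[(round(x["score"],2),round(x["location"][0]*640,1),round(x["location"][1]*400,1)) for x in ctrl.place_of(n,"wrist")[:2]])
cv2.imwrite("pics/w4.png",cv2.resize(im[100:350,200:500,::-1],(720,600),interpolation=cv2.INTER_CUBIC))
a,b=cv2.imread("pics/w3.png"),cv2.imread("pics/w4.png")
cv2.imwrite("pics/w34.png",np.vstack([x[130:380,300:620] for x in(a,b)]))
print(ctrl.get_time())
```

```text
down False
1.8 False [-0.     -0.0049  0.0059] [0.3 0.5 0.8]
1.9 False [ 0.0006 -0.0017 -0.0005] [ 3.2 -5.7 -2. ]
1.98 False [ 0.0006 -0.0011 -0.0065] [  5.4 -25.3   0. ]
[array([413.1, 207.6]), array([416.2, 206.1]), array([418.7, 204.5])]
grip_mid [(0.85, 418.1, 206.8)]
foot [(0.57, 339.1, 235.9)]
22.9333
```

View pics/w34.png

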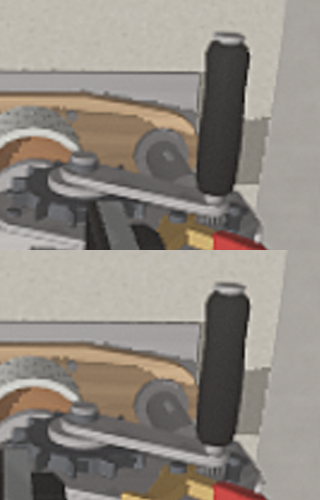

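The crank took 25 N at the same spot, and both views show the grip unmoved, so the drum is at its stop. Now the board.

Run:
```python
from h import *
from rig import ctrl
pose=np.load("p3.npy"); W=lambda *p:world(pose,p)[0]
R=.203
def K(b,z): return W(-R*np.sin(b),.105-R*np.cos(b),z)
def O(b): return [np.pi,0,-np.pi/2+pose[2]-b]
for b in(0,.5,.97): print(ctrl.ik(K(b,.045),O(b)))
ctrl.command_gripper(.042,20)
ctrl.movep(K(.005,.33),O(0))
print("down",ctrl.move_straight(K(.005,.045),velocity=.14,guard=6),ctrl.get_ee_pos(),ctrl.get_joint_pos().round(2))
f0=ctrl.get_contact_force()
if ctrl.get_ee_pos()[2]<.047:
    for b in np.arange(.06,.961,.06):
        s=ctrl.move_straight(K(b,.045),O(b),velocity=.07,guard=10)
        if s: break
    print(b,s,(ctrl.get_ee_pos()-K(b,.045)).round(4),(ctrl.get_contact_force()-f0).round(2))
print(ctrl.get_time())
```

```text
[-0.00181987  0.29894681 -0.42865271  0.8431968   0.         -1.6226162 ]
[ 0.04309104  0.15064539 -0.62619082  0.79396012  0.         -1.07770528]
[ 0.20854883  0.05940372 -0.73210636  0.77928625  0.         -0.44224749]
down True [0.52915627 0.06324574 0.32468884] [-0.    0.09 -0.06  1.44 -0.   -1.62]
25.25
```

The guard tripped in free air, from acceleration, so I continue with a higher guard.

Run:
```python
from h import *
from rig import ctrl
pose=np.load("p3.npy"); W=lambda *p:world(pose,p)[0]
R=.203
def K(b,z): return W(-R*np.sin(b),.105-R*np.cos(b),z)
def O(b): return [np.pi,0,-np.pi/2+pose[2]-b]
print(ctrl.get_contact_force().round(2))
print("down",ctrl.move_straight(K(.005,.10),velocity=.1,guard=20),ctrl.move_straight(K(.005,.045),velocity=.06,guard=12),ctrl.get_ee_pos())
f0=ctrl.get_contact_force()
if ctrl.get_ee_pos()[2]<.047:
    for b in np.arange(.06,.961,.06):
        s=ctrl.move_straight(K(b,.045),O(b),velocity=.07,guard=12)
        if s: break
    print(b,s,(ctrl.get_ee_pos()-K(b,.045)).round(4),(ctrl.get_contact_force()-f0).round(2))
im=ctrl.capture("scene"); cv2.imwrite("pics/s5.png",cv2.resize(im[120:270,180:380,::-1],(800,600),interpolation=cv2.INTER_CUBIC))
print(ctrl.get_time())
```

```text
[-0.48 -0.15  0.59]
down False False [0.53666744 0.06347523 0.04538962]
0.96 False [ 0.0003 -0.0001  0.    ] [ 0.26 -0.54  0.36]
33.95
```

View pics/s5.png

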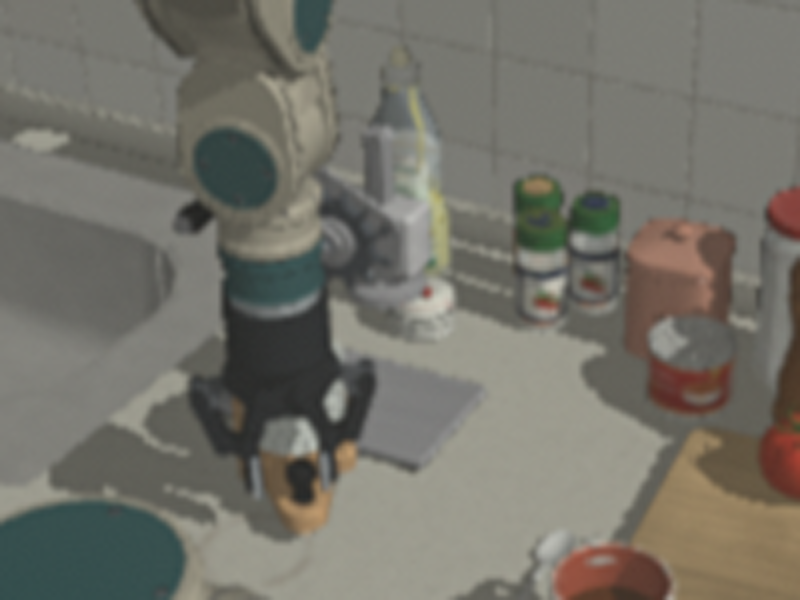

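The board has swung to the front with the mould on it, and the knob is still between the fingers at crop (300,480). I lift straight up and inspect from above.

Run:
```python
from h import *
from rig import ctrl
pose=np.load("p3.npy"); W=lambda *p:world(pose,p)[0]
p=ctrl.get_ee_pos(); p[2]=.13; ctrl.move_straight(p,velocity=.08)
p[2]=.40; ctrl.move_straight(p,velocity=.2)
ctrl.movep(W(-.13,-.03,.46),[np.pi,0,np.pi+pose[2]])
ee,oo=ctrl.get_ee_pos(),ctrl.get_orientation(); im=ctrl.capture("wrist"); cal=ctrl.calibration("wrist")
for b in(.85,.9,.95): print(b,[wproject(cal,ee,oo,W(*pts(b=b)[n]))[0].round(1) for n in("knob","seat")])
print("lever off",wproject(cal,ee,oo,W(*pts(p=1.)["lever_tip"]))[0].round(1),"grip",[wproject(cal,ee,oo,W(*pts(q)["grip_mid"]))[0].round(1) for q in(1.8,1.9)])
for n in("knob","mould","lever_tip","grip_mid"): print(n,[(round(x["score"],2),round(x["location"][0]*640,1),round(x["location"][1]*400,1)) for x in ctrl.place_of(n,"wrist")[:2]])
cv2.imwrite("pics/w6.png",cv2.resize(im[60:335,160:500,::-1],(740,600),interpolation=cv2.INTER_CUBIC))
print(ctrl.get_time())
```

```text
0.85 [array([323.8, 137.9]), array([357.1, 174.7])]
0.9 [array([328.2, 134.3]), array([359.2, 172.9])]
0.95 [array([332.8, 130.9]), array([361.5, 171.3])]
lever off [428.7 254. ] grip [array([411.8, 201.5]), array([414.2, 200. ])]
knob [(0.71, 331.3, 131.6), (0.47, 179.1, 225.3)]
mould [(0.96, 137.1, 99.2), (0.92, 359.2, 174.6)]
lever_tip [(0.92, 427.4, 256.6), (0.31, 125.3, 212.9)]
grip_mid [(0.8, 415.6, 200.7)]
37.5083
```

View pics/w6.png

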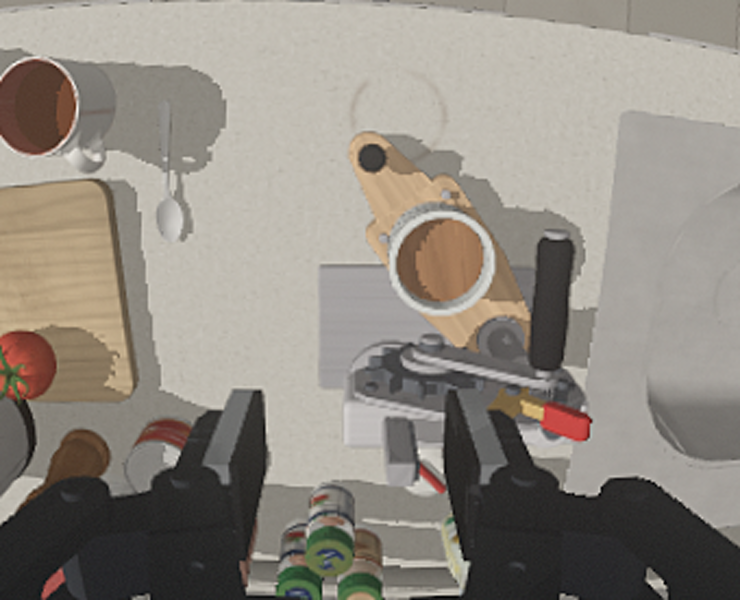

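The board stands at about 0.93 rad, with the knob at (331,131). The mould is upright in its pegs at crop (441,260), clear of the foot; the pawl is off, the crank is at its stop, and the spoon, lemon and tomato weren't touched.

```bash
python3 -c "
from rig import ctrl
print(ctrl.hand_in())"
```

```text
the job is handed in; nothing more can be done
None
```

The job is handed in: the pawl is flicked off, the crank is eased back to its stop with the ram up, and the board is swung out to about 0.93 rad with the mould still standing in its place; the robot clock read 37.5 s of the 61 s allowed.

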